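File a fired glaze test tile in the rotary tile keeper

ROBOT

A 6-joint arm with a two-finger parallel gripper is mounted at the origin on a cart in front of the work surface, level with it; the furniture and walls round the work are solid. World frame = base frame: x ahead of the robot, y to its left, z up, the work surface at z = 0. Lengths are in mm, angles in degrees, forces in N, time in s.
With the tool pointing down it reaches from about 300 to 850 mm from the base axis. Payload 4.2 kg.
Tool frame: the origin (TCP) lies midway between the tips of the shut fingers; the grasp point (between the pads) lies 19 mm behind it; x points along the fingers, y is the direction in which the jaws open and shut, and the axes are right-handed (so a half turn about x gives the same grasp; the last joint's range is limited). The gripper opens to 91 mm and grips with 3 to 60 N. Pads are 32 mm wide; open, the fingers measure 118 mm over their backs; the gripper's body (76 mm by 178 mm) begins 60 mm behind the grasp point.
Start: joints at [-70.588, 18.312, 89.639, -0, 72.044, -1.146], TCP at [201.916, -538.399, 213.976] pointing down, gripper open.
Joint ranges: [-177.97, 177.97], [-48.28, 115.42], [12.27, 149.76], [-77.06, 257.06], [2.81, 150.46], [-146.56, 146.56]. Speed limits (degrees/s): [147.25, 147.25, 180, 180, 180, 180].

INTERFACE

Orientations are given as [roll, pitch, yaw] about the fixed x, y, z axes, in that order (R = Rz(yaw) Ry(pitch) Rx(roll)).
In Python, from workcell import env gives the robot as it stands.
- The arm moves only by the shell command python3 -m handwheel 'ROWS' [FORCE]. ROWS is text: rows parted by semicolons, each of 7 numbers parted by spaces: the turn, a rotation vector about the tool's x, y, z in degrees, then the shift along the tool's x, y, z in m, then the finger opening in m, from 0 to 0.0912. In form: rx ry rz x y z grip; .... A call has 1 to 12 rows; each row is the pose to reach, as a shift and turn from the pose commanded when the call began, along the tool's axes at that moment; what a row does not reach only later rows make up. A row lasts 1/12 s, in which the tool goes at most 41.7 mm and 7.16 degrees, less where a joint would pass 70% of its speed; a pose out of reach is approached as far as the arm can. A call with a gripper value outside its range is refused whole. The fingers move at their own pace and stop on an object; FORCE is the grip in N (left out, the last holds). Time passes only in rows, so rows that repeat a pose let the fingers close. It gives the time, the measured TCP pose, the force and the opening at its end, in the units of the state.
- env.state(): the state, without advancing time (a new reading comes with each control period).
- env.grab_frame(name): name is "side" or "top"; returns the picture (384x512x3 uint8, red, green, blue); there is no depth.
- env.get_calibration(name): a dict with "mtx" (3x3 intrinsics, pixels), "T" (4x4, takes a point from camera to world coordinates). Camera axes: x right, y up, looking along -z (the intrinsics and any distortion apply to the point x, -y, -z); pixel columns grow to the right and rows downward; lengths in mm; the calibration is good to about 2 mm. A picture is of the moment at which its call begins. get_calibration takes no time and is no camera call.
- env.job_done(): hands the job in, once; it reports no verdict.
The state is a dict: "time_s": time; "qpos": joint angles; "qvel": joint speeds; "effort": joint torques, N m; "ee_pos": TCP position; "ee_rot": TCP orientation; "force": force on the tool from outside, world axes, zero at the start; "torque": the same for the moment, N m; "gripper_width": finger opening in mm.
Only numpy, scipy, OpenCV 4.12 (cv2) and the standard library are available. Lean on these libraries where they do the work, as an engineer would, in place of code of your own. Each camera call takes 0.05 s, during which the arm holds its last target. There are 200 camera calls.

TASK

Turn the cover of the round tile keeper until its window stands squarely over the compartment that the brass pin marks. Then take the arch-topped test tile out of the drying rack and stand it on edge, arch up, down in the slot of that compartment, letting go of it only when it rests on the floor: a fired tile must not be dropped. Leave the window over it, and leave the other tiles and the loose things on the table where they are.

Things in the scene. Friction and masses are not known exactly. Their poses are not given: they have to be found in the camera images.
- stand: the round tile keeper as a whole: grey tin drum 216 mm across, 82 mm high, on a sloping plywood stand 200 mm square, fixed. Origin: table level under the stand, x to its back. The drum's axis leans 30 degrees from vertical towards -x, the robot's side; the stand is turned up to 0.3 rad. The drum is clamped on it, turned up to 0.5 rad, and cannot move. Keeper is up to 200 mm high
- slot (a point): floor of the slot in the marked compartment, the only empty one, at the slot's centre. z: along the drum's axis, out of its top; -x: outward along the slot; y: across it. Drum axis 66 mm off towards +x. Slot 12 mm wide between cheeks, flaring from 18 mm up to 20 mm wide at their tops, 26 mm up; free 32 mm inward, 26 mm outward. Above that the compartment is open. Cover's top face 75.5 mm up
- pin (a point): centre of the 16 mm brass ball on the pin that stands on the drum's rim and marks the compartment: outward of the slot, 114 mm from the drum's axis and 18 mm above the rim. The drum has five compartments 72 degrees apart, parted by 4 mm walls 64 mm high, each with one slot; the other four hold fixed tiles
- cover (a joint): angle of the cover about the drum's axis, rad: 0 when the window's middle is over the middle of the marked compartment, growing anticlockwise seen looking down on the cover; starts between 0.65 and 1.5. Turns with a drag of about 0.1 N m, has no clicks, stays where it is left
- grip (a point): on the drum's axis, in the dark wooden wing grip of the cover: a bar 54 mm long, 12 mm wide, 34 mm high standing on the cover and turning with it; this point is 22 mm above the cover's top face, 12 mm below the bar's top. Axes turn with the cover: z along the drum's axis, out of the top; the bar lies along x, the window to -x
- window (a point): centre of the cover's window, at its top face, 66 mm from the drum's axis. The window is a wedge 64 degrees wide between 34 and 96 mm from the axis, about 80 mm across at this point, just narrower than a compartment: room for fingers opened partly, not fully. The cover is a wooden disc 205 mm across, 5 mm thick
- tile_arch: test tile with a round-arched top: 44 mm wide (x), 9 mm thick (y), 64 mm high (z), about 50 g, the lower part bare red clay, the upper part white glaze with a small hole; origin at the centre of its underside, z up to the arch. Starts on edge in one of the three slots of the drying rack
- tile_square: test tile of the same size and finish but with a square top; stands in the rack; to stay there
- tile_gable: test tile of the same size and finish but with a pointed gable top; stands in the rack; to stay there
- rack: drying rack: pale wooden block 62 mm (x) by 196 mm (y), 34 mm high, fixed, with three slots across it, 60 mm apart, 12 mm wide, floor 12 mm above the table, so that the tiles stand 42 mm out of it; origin at the centre of its underside. The tiles' thickness lies along its y. Turned up to 0.35 rad
- rib_wood: bystander: kidney-shaped wooden rib 45x90x6 mm, origin centre of underside
- stamp: bystander: white plaster stamp, 31 mm across, 53 mm high, origin centre of underside
- cone_plug: bystander: brown wooden cone 23 mm across, 28 mm high, origin centre of underside
- cutter_b: bystander: tin clay cutter 42x65x26 mm, origin centre of underside
- pencil: bystander: pencil stub 126 mm long, origin centre of underside
- clay_tag: bystander: flat clay tag 40x62x5 mm, origin centre of underside
Things that resemble listed ones, but are neither listed nor needed, are in the scene too. Leave any green look-alike of the tile_arch alone.

How it is judged:
By the outcome, as a careful person would: the job done as asked, in the order asked, and still so for the second after the job is handed in, with the robot touching nothing.
It also fails if it takes over 56 s, if anything falls off the work surface, if the arm or the gripper's body presses on something with over 40 N, if the wrist force passes 120 N, or if a joint passes its speed limit or range.

## Working session

There is one attempt and no reset: what is moved stays moved. The work goes in short steps, Python scripts to look and compute and a shell command to move; the robot and the scene stay as the last step left them, time stands still between calls to the robot, and variables do not carry over. Pictures are saved under pics/ and viewed, on a budget of 10 in all, crops included, one or two more only if the job needs it, and the job is handed in when it is done.

```bash
mkdir -p pics; ls
python3 - <<'E'
from workcell import env
import cv2
for n in("side","top"):
    c=env.get_calibration(n);print(n,c)
    cv2.imwrite(f"pics/{n}0.png",cv2.resize(env.grab_frame(n)[:,:,::-1],(800,600),interpolation=cv2.INTER_CUBIC))
print(env.state())
E
```

```text
pics
side {'mtx': array([[347.8430487 ,   0.        , 254.99675794],
       [  0.        , 347.8430487 , 189.19566481],
       [  0.        ,   0.        ,   1.        ]]), 'T': array([[-9.06400564e-01,  2.69078858e-01, -3.25629523e-01,
         1.15660933e+02],
       [-4.21993722e-01, -6.11382794e-01,  6.69426903e-01,
         8.71573961e+02],
       [-1.89556607e-02,  7.44182536e-01,  6.67707298e-01,
         1.00114341e+03],
       [ 0.00000000e+00,  0.00000000e+00,  0.00000000e+00,
         1.00000000e+00]])}
top {'mtx': array([[440.27664974,   0.        , 264.91330353],
       [  0.        , 440.27664974, 194.5604856 ],
       [  0.        ,   0.        ,   1.        ]]), 'T': array([[ 1.61859958e-02,  9.95531433e-01, -9.30332174e-02,
         4.19712519e+02],
       [-9.99748387e-01,  1.46686614e-02, -1.69703866e-02,
         1.20976138e+01],
       [-1.55298805e-02,  9.32844916e-02,  9.95518371e-01,
         1.37405012e+03],
       [ 0.00000000e+00,  0.00000000e+00,  0.00000000e+00,
         1.00000000e+00]])}
{'time_s': 0.1, 'qpos': array([-7.05890964e+01,  1.83465238e+01,  8.96993885e+01, -1.53701927e-03,
        7.20431533e+01, -1.14490690e+00]), 'qvel': array([-0.01301701, -0.03632598, -0.04984134, -0.00496291,  0.13291428,
        0.03351668]), 'effort': array([ 7.45602647e-04, -4.13331306e+01, -2.32509220e+01,  7.28800753e-02,
        4.21583815e-02, -4.26188262e-05]), 'ee_pos': array([ 201.74663254, -537.96554418,  213.21911494]), 'ee_rot': array([-90.20486713,  89.91092241, 110.35141834]), 'force': array([ 0.25016151, -0.34288144, -0.02616199]), 'torque': array([ 0.04772134, -0.04506297, -0.01939384]), 'gripper_width': 91.41857368676162}
```

View pics/side0.png

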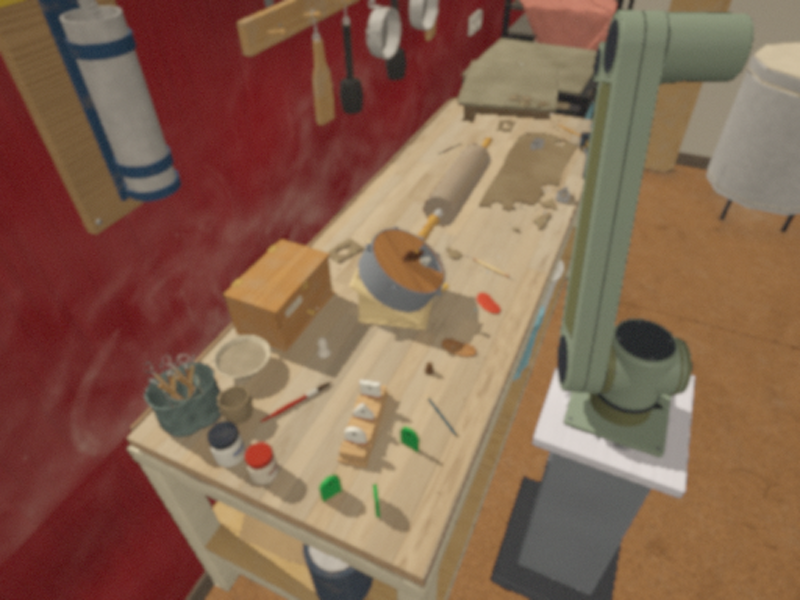

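View pics/top0.png

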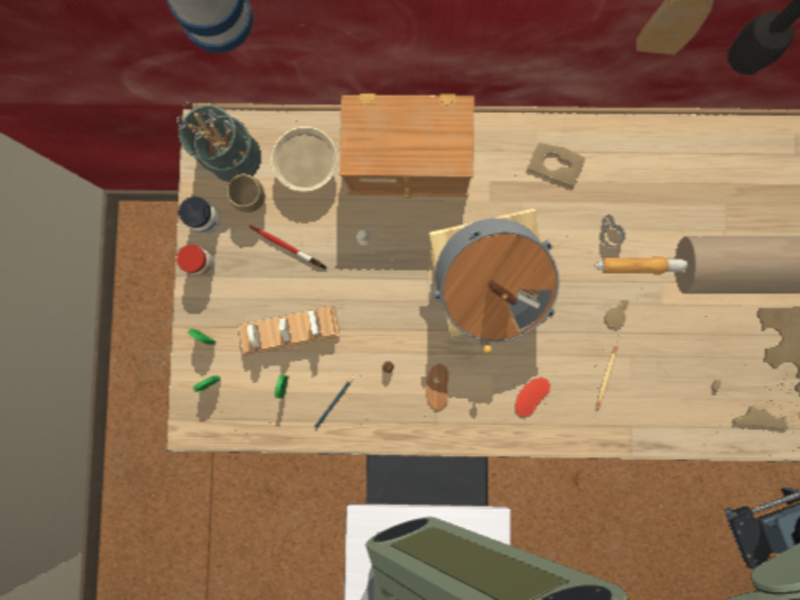

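Top view: the drum's cover is at about (498,287), the brass pin at (488,349), the window at (530,305), and the rack holds three white tiles at (253,335), (284,329), (315,322). Possible mix-ups for the arch tile are the three rack tiles and the green look-alikes at (201,337), (207,382), (281,385). One composite crop will let me choose.

```bash
cat > h.py <<'E'
import numpy as np,cv2
from workcell import env
from scipy.spatial.transform import Rotation as Rot
C={n:env.get_calibration(n) for n in("side","top")}
def proj(n,P):
    P=np.atleast_2d(P);T=C[n]["T"];p=(P-T[:3,3])@T[:3,:3]
    p=p*[1,-1,-1];q=p@C[n]["mtx"].T;return q[:,:2]/q[:,2:]
def ray(n,uv):
    T=C[n]["T"];d=np.linalg.inv(C[n]["mtx"])@[uv[0],uv[1],1];return T[:3,3],T[:3,:3]@(d*[1,-1,-1])
def atz(n,uv,z):
    o,d=ray(n,uv);return o+d*(z-o[2])/d[2]
def crop(n,x,y,w,h,W,H):
    return cv2.resize(env.grab_frame(n)[y:y+h,x:x+w,::-1],(W,H),interpolation=cv2.INTER_CUBIC)
E
python3 - <<'E'
from h import *
a=crop("top",270,130,96,108,400,450)   # drum
b=crop("side",220,140,80,90,400,450)
c=crop("top",148,192,80,30,400,150); d=crop("side",205,230,56,75,400*56//75*0+112,150)
d=crop("side",205,240,80,30,400,150)
d=crop("side",205,238,80,60,400,150) if 0 else d
cv2.imwrite("pics/c1.png",np.vstack([np.hstack([a,b]),np.hstack([c,d])]))
E
```

```text
(no output)
```

View pics/c1.png

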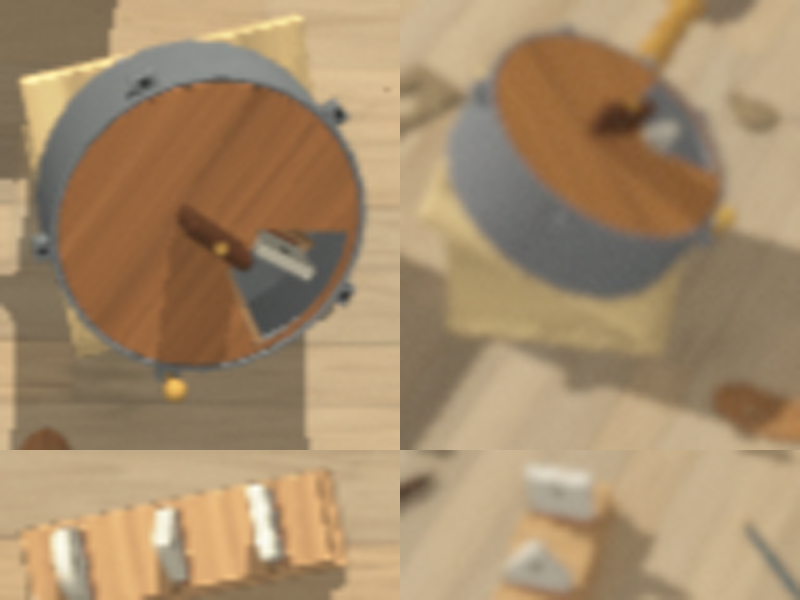

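The middle and far tiles in the side crop have a gable and a square top. That leaves the near one (side 356,435; top 253,335) as the arch. I'll fit the geometry and overlay it, which also checks that choice.

```bash
cat > fit.py <<'E'
from h import *
from scipy.optimize import least_squares
I={n:env.grab_frame(n) for n in C}
# cover edge
pts={}
for n,roi in(("top",(278,140,85,85)),("side",(235,142,52,50))):
    x,y,w,h=roi;hsv=cv2.cvtColor(I[n][y:y+h,x:x+w],cv2.COLOR_RGB2HSV)
    m=((hsv[...,0]<16)&(hsv[...,1]>95)).astype(np.uint8)
    k,l,s,_=cv2.connectedComponentsWithStats(m);b=1+np.argmax(s[1:,4])
    c,_=cv2.findContours((l==b).astype(np.uint8),cv2.RETR_EXTERNAL,cv2.CHAIN_APPROX_NONE)
    c=cv2.convexHull(max(c,key=len))[:,0]+[x,y];pts[n]=c+0.;print(n,len(c),s[b])
pin={"top":(312,223.4),"side":(284.6,183.4)}
def axes(yaw,phi):
    z=np.array([-.5*np.cos(yaw),-.5*np.sin(yaw),3**.5/2]);x=np.array([np.cos(yaw)*3**.5/2,np.sin(yaw)*3**.5/2,.5])
    y=np.cross(z,x);return x*np.cos(phi)+y*np.sin(phi),-x*np.sin(phi)+y*np.cos(phi),z
def onplane(n,uv,c,z):
    o,d=ray(n,uv);return o+d*((c-o)@z)/(d@z)
def res(p):
    c=p[:3];x,y,z=axes(p[3],p[4]);r=[]
    for n in pts: 
        for q in pts[n]: r.append(np.clip((np.linalg.norm(onplane(n,q,c,z)-c)-102.5)/(1 if n=="top" else 2),-15,15))
    for n in pin:
        r+=list((proj(n,c-114*x+p[5]*z)[0]-pin[n])*8)
    r.append((p[3]-.214)/.01); r.append((p[5]-17)/2)
    return np.array(r)
p0=np.r_[atz("top",(320,184),150),.214,0.,17]
f=least_squares(res,p0,loss="soft_l1",f_scale=2);p=f.x
if __name__=="__main__":
    print(p.round(3));r=res(p);print(np.round(r,1))
    c=p[:3];x,y,z=axes(p[3],p[4])
    for q in((348,232),(262,338)):
        v=onplane("top",(270+q[0]/4.1667,130+q[1]/4.1667),c,z)-c;print("win",np.linalg.norm(v),np.arctan2(-(v@y),-(v@x)))
    e=[onplane("top",(270+q[0]/4.1667,130+q[1]/4.1667),c+34*z,z)-c for q in((182,212),(247,262))];v=e[1]-e[0];print("bar",np.linalg.norm(v),np.arctan2(-(v@y),-(v@x)),((e[0]+e[1])/2)@np.array([x,y]).T)
    k=[atz("top",np.array(q)/1.5625,34) for q in((238,327),(333,308),(340,333),(243,354))];print(np.round(k))
    print("rackc",np.mean(k,0))
    print("pin",c-114*x+p[5]*z)
E
python3 fit.py
```

```text
top 40 [   6   10   72   68 3365]
side 22 [   4    5   45   40 1094]
[ 5.65453e+02 -1.19932e+02  1.47570e+02  2.43000e-01 -3.84000e-01
  1.56780e+01]
[-0.1  0.   0.3  0.2 -0.4 -0.2 -0.9 -0.5 -0.4 -0.7 -0.6 -0.6 -1.  -1.
 -1.  -0.8 -0.4 -0.9 -0.5 -0.1  0.2  0.1 -0.4  0.1 -0.6 -0.5 -0.6 -0.8
 -0.7 -0.9 -0.6  0.1 -0.5 -0.4 -0.1 -0.2  0.1  0.1  0.3 -0.3 -0.4 -0.4
 -0.2  1.8  1.1 -1.9 -0.8 -1.1 -0.3 -0.4 -0.5 -0.5 -0.6 -1.  -1.3 -1.6
 -1.2 -0.5 -0.3 -0.6 -0.5 -0.  -0.7 -4.8  2.5 -1.3  2.9 -0.7]
win 97.87863610713373 1.6657711109832256
win 95.84482928537953 0.6449415022696449
bar 58.615815545679595 1.0591595912782097 [5.86600198 3.73032822]
[[495. 379.  34.]
 [535. 193.  34.]
 [486. 178.  34.]
 [442. 367.  34.]]
rackc [489.35000657 279.32519665  34.        ]
pin [ 458.72552001 -102.33589575  108.30767689]
```

```bash
cat > ov.py <<'E'
from fit import *
import sys
th=float(sys.argv[1]);out=sys.argv[2];rc=np.array([float(sys.argv[3]),float(sys.argv[4]),0]);ry=float(sys.argv[5])
c=p[:3];x,y,z=axes(p[3],p[4])
wx=x*np.cos(th)+y*np.sin(th);wy=np.cross(z,wx)
L=[]
t=np.linspace(0,2*np.pi,60)[:,None]
L.append(c+102.5*(np.cos(t)*x+np.sin(t)*y))
a=np.radians(np.linspace(-32,32,9))[:,None]
arc=lambda r:c-r*(np.cos(a)*wx+np.sin(a)*wy)
L.append(np.vstack([arc(34),arc(96)[::-1],arc(34)[:1]]))
q=np.array([[27,6],[27,-6],[-27,-6],[-27,6],[27,6]])
L+= [c+34*z+q[:,:1]*wx+q[:,1:]*wy, c-114*x+p[5]*z+8*(np.cos(t)*x+np.sin(t)*y)]
R=Rot.from_euler("z",ry).as_matrix()
q=np.array([[31,98],[31,-98],[-31,-98],[-31,98],[31,98]])
L.append(rc+np.c_[q,[34]*5]@R.T)
for s in(-60,0,60): L.append(rc+np.array([[22,s-4.5,34],[22,s-4.5,60],[14,s-4.5,74],[0,s-4.5,76],[-14,s-4.5,74],[-22,s-4.5,60],[-22,s-4.5,34],[-22,s+4.5,34],[-22,s+4.5,60],[0,s+4.5,76],[22,s+4.5,60],[22,s+4.5,34]])@R.T)
def pan(n,x0,y0,w,h,W,H,k=6):
    im=cv2.resize(env.grab_frame(n)[y0:y0+h,x0:x0+w,::-1],(W,H),interpolation=cv2.INTER_CUBIC);s=W/w
    for l in L: cv2.polylines(im,[np.int32(((proj(n,l)-[x0,y0]+.5)*s))],False,(255,255,0),1)
    return im
if __name__=="__main__":
    A=pan("top",280,140,80,90,400,450//1);B=pan("side",225,140,64,72,400,450)
    D=pan("top",148,192,80,40,400,200);E=pan("side",205,236,64,32*1,400,200) if 0 else pan("side",205,236,100,70,400,280)
    D=pan("top",148,186,80,56,400,280)
    o=np.vstack([np.hstack([A,B]),np.hstack([D,E])]);cv2.imwrite(out,o[:,:]);print(o.shape)
E
sed -i 's/400,450\/\/1/400,450/' ov.py
python3 - <<'E'
s=open('ov.py').read()
s=s.replace('"top",280,140,80,90,400,450','"top",280,145,80,64+16,320,320').replace('"side",225,140,64,72,400,450','"side",225,140,72,48,480,320')
open('ov.py','w').write(s)
E
python3 ov.py 1.13 pics/o1.png 489 279 0.22
```

```text
top 39 [   6   10   72   68 3365]
side 21 [   4    5   45   40 1100]
(600, 800, 3)
```

View pics/o1.png

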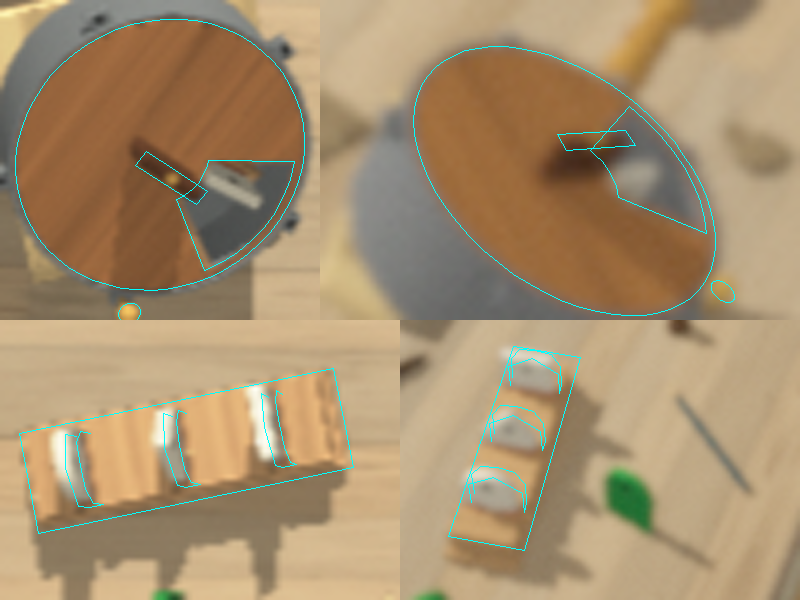

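The overlay confirms the near tile (side panel 497,490) is round-topped. The drum model fits well; the rack is off by several mm, so I'll refit it from the white tile blobs.

```bash
cat > rack.py <<'E'
from h import *
from scipy.optimize import least_squares
obs={}
for n,(x,y,w,h) in(("top",(150,195,70,38)),("side",(215,238,40,52))):
    I=env.grab_frame(n)[y:y+h,x:x+w];hsv=cv2.cvtColor(I,cv2.COLOR_RGB2HSV)
    m=((hsv[...,1]<60)&(hsv[...,2]>105)).astype(np.uint8)
    k,l,s,ce=cv2.connectedComponentsWithStats(m);i=[j for j in range(1,k) if s[j,4]>25];print(n,s[i].tolist(),(ce[i]+[x,y]).round(1).tolist())
    o=ce[i]+[x,y];o=o[np.argsort(o[:,0] if n=="top" else -o[:,1])];obs[n]=o   # order: y high first
arch=np.array([[22*np.cos(t),20+22*np.sin(t)] for t in np.linspace(0,np.pi,12)])+[0,34-12+10] if 0 else None
a=np.array([[22*np.cos(t),54+22*np.sin(t)] for t in np.linspace(0,np.pi,12)]+[[-22,34],[22,34]])
g=np.array([[22,34],[22,60],[0,76],[-22,60],[-22,34]]);q=np.array([[22,34],[22,76],[-22,76],[-22,34]])
def model(n,p):
    R=Rot.from_euler("z",p[2]).as_matrix();o=[]
    for s,k in zip((60,0,-60),(a,g,q)):
        P=np.vstack([np.c_[k[:,0],0*k[:,0]+s+e,k[:,1]] for e in(-4.5,4.5)])@R.T+[p[0],p[1],0]
        H=cv2.convexHull(np.float32(proj(n,P)));M=cv2.moments(H);o.append([M["m10"]/M["m00"],M["m01"]/M["m00"]])
    return np.array(o)
f=least_squares(lambda p:np.r_[(model("top",p)-obs["top"]).ravel(),(model("side",p)-obs["side"]).ravel()],[489,279,.22],x_scale=[1,1,.01],loss="soft_l1")
print(f.x,f.fun.reshape(-1,2).round(1).tolist());R=Rot.from_euler("z",f.x[2]).as_matrix();print("arch base",R@[0,60,12]+[f.x[0],f.x[1],0])
E
python3 rack.py
```

```text
top [[47, 4, 7, 15, 62], [29, 9, 6, 14, 56], [9, 13, 7, 14, 70]] [[200.3, 206.0], [181.4, 210.2], [161.7, 214.4]]
side [[15, 4, 14, 11, 124], [11, 21, 13, 9, 74], [5, 35, 14, 10, 109]] [[236.2, 247.0], [231.8, 263.2], [226.3, 277.6]]
[4.95470741e+02 2.83284489e+02 1.93436896e-01] [[0.9, -1.7], [0.9, -1.1], [1.3, -0.6], [-0.2, 0.5], [-0.3, -0.0], [0.2, 1.4]]
arch base [483.93677234 342.16545031  12.        ]
```

```bash
cat > mv.py <<'E'
from h import *
P=np.array([565.453,-119.932,147.57,.243,-.384,15.678])
def axes(yaw,phi):
    z=np.array([-.5*np.cos(yaw),-.5*np.sin(yaw),3**.5/2]);x=np.array([np.cos(yaw)*3**.5/2,np.sin(yaw)*3**.5/2,.5])
    y=np.cross(z,x);return x*np.cos(phi)+y*np.sin(phi),-x*np.sin(phi)+y*np.cos(phi),z
dx,dy,dz=axes(P[3],P[4]);cc=P[:3]
def tool(X,Y):
    X=X/np.linalg.norm(X);Y=Y-X*(X@Y);Y/=np.linalg.norm(Y);return np.c_[X,Y,np.cross(X,Y)]
def rel(pos,R):
    s=env.state();R0=Rot.from_euler("xyz",s["ee_rot"],degrees=True).as_matrix()
    for sg in(1,-1):
        Rt=R@np.diag([1,sg,sg]);v=Rot.from_matrix(R0.T@Rt).as_rotvec(degrees=True);d=R0.T@(np.array(pos)-s["ee_pos"])/1000
        print("rows",sg,v.round(2),d.round(4),"n>=%.1f %.1f"%(np.linalg.norm(v)/7.16,np.linalg.norm(d)/.0417))
    print("q",s["qpos"].round(1),"t",s["time_s"],"F",s["force"].round(1),"w",round(s["gripper_width"],1))
def cover(th,h):   # tool over grip, tips h above the cover face
    wy=-dx*np.sin(th)+dy*np.cos(th);return cc+h*dz,tool(-dz,wy)
def slot(h):       # tips h above slot floor
    return cc-66*dx+(h-75.5)*dz,tool(-dz,dy)
if __name__=="__main__":
    import sys
    k=sys.argv[1];a=list(map(float,sys.argv[2:]))
    if k=="cover":rel(*cover(*a))
    elif k=="slot":rel(*slot(*a))
    elif k=="tile":rel(a[:3],tool(np.array([0,0,-1.]),np.array([-np.sin(a[3]),np.cos(a[3]),0])))
E
python3 mv.py cover 1.1 100
```

```text
rows 1 [141.36  16.01 -36.27] [-0.0202 -0.2699 -0.4377] n>=20.5 12.3
rows -1 [-33.59  27.85  12.3 ] [-0.0202 -0.2699 -0.4377] n>=6.3 12.3
q [-70.6  18.3  89.6  -0.   72.   -1.1] t 0.9 F [ 0.2 -0.1  0.5] w 91.3
```

```bash
python3 -m handwheel '-33.6 27.9 12.3 -.02 -.27 -.438 .06;-33.6 27.9 12.3 -.02 -.27 -.438 .06;-33.6 27.9 12.3 -.02 -.27 -.438 .06;-33.6 27.9 12.3 -.02 -.27 -.438 .06;-33.6 27.9 12.3 -.02 -.27 -.438 .06;-33.6 27.9 12.3 -.02 -.27 -.438 .06;-33.6 27.9 12.3 -.02 -.27 -.438 .06;-33.6 27.9 12.3 -.02 -.27 -.438 .06;-33.6 27.9 12.3 -.02 -.27 -.438 .06;-33.6 27.9 12.3 -.02 -.27 -.438 .06;-33.6 27.9 12.3 -.02 -.27 -.438 .06;-33.6 27.9 12.3 -.02 -.27 -.438 .06' 20; python3 mv.py cover 1.1 100
```

```text
time_s: 1.9
ee_pos: [508.9, -141.8, 233.9]
ee_rot: [138.9, 59.9, 13.9]
force: [0.6, -0.2, -0.2]
gripper_width: 59.9
rows 1 [-1.7999e+02  1.4000e-01 -9.0000e-02] [ 0.0049  0.0001 -0.0118] n>=25.1 0.3
rows -1 [ 0.01 -0.05 -0.09] [ 0.0049  0.0001 -0.0118] n>=0.0 0.3
q [-29.5   2.7 113.6  29.3  44.8 -12. ] t 1.9 F [ 0.6 -0.2 -0.2] w 59.9
```

```bash
python3 -m handwheel '0 0 0 .025 0 -.012 .06;0 0 0 .05 0 -.012 .06;0 0 0 .07 0 -.012 .06;0 0 0 .085 0 -.012 .06;0 0 0 .095 0 -.012 .06;0 0 0 .099 0 -.012 .06;0 0 0 .099 0 -.012 .06' ; python3 mv.py cover 1.1 5; python3 ov.py 1.1 pics/o2.png 495 283 0.2
```

```text
time_s: 2.48
ee_pos: [561.8, -122.0, 151.6]
ee_rot: [139.1, 60.0, 14.0]
force: [-0.1, -0.8, 1.0]
gripper_width: 59.7
rows 1 [1.8e+02 9.0e-02 5.0e-02] [ 0.0005  0.0001 -0.0018] n>=25.1 0.0
rows -1 [-0.   -0.03  0.05] [ 0.0005  0.0001 -0.0018] n>=0.0 0.0
q [-23.7  11.6 116.6  35.1  32.2 -15.5] t 2.4833 F [-0.1 -0.8  1. ] w 59.7
top 30 [   6   10   72   62 2225]
side 23 [  4   5  45  40 986]
(600, 800, 3)
```

View pics/o2.png

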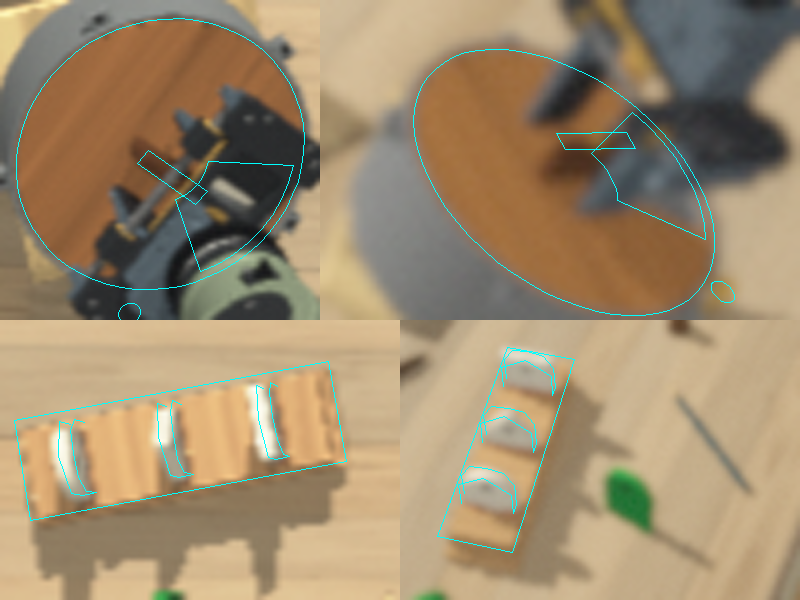

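The bar sits between the open fingers. Closing.

```bash
python3 -m handwheel '0 0 0 0 0 -.001 .03;0 0 0 0 0 -.001 .02;0 0 0 0 0 -.001 .005;0 0 0 0 0 -.001 .005;0 0 0 0 0 -.001 .005;0 0 0 0 0 -.001 .005;0 0 0 0 0 -.001 .005;0 0 0 0 0 -.001 .005' 15; python3 mv.py cover 0 5
```

```text
time_s: 3.5
ee_pos: [562.5, -121.4, 152.6]
ee_rot: [139.0, 59.9, 13.9]
force: [0.5, -0.9, 0.0]
gripper_width: 12.0
rows 1 [-1.1696e+02  1.0000e-02 -6.0000e-02] [ 0.001  -0.0004 -0.0007] n>=16.3 0.0
rows -1 [ 6.304e+01 -6.000e-02 -1.000e-02] [ 0.001  -0.0004 -0.0007] n>=8.8 0.0
q [-23.6  11.5 116.6  35.   32.2 -15.3] t 3.5 F [ 0.5 -0.9  0. ] w 12.0
```

Gripped cleanly (12.0 mm, low force). Turning to angle 0.

```bash
python3 -m handwheel '6 0 0 0 0 0 .005;12 0 0 0 0 0 .005;18 0 0 0 0 0 .005;24 0 0 0 0 0 .005;30 0 0 0 0 0 .005;36 0 0 0 0 0 .005' 25;  python3 -m handwheel '6 0 0 0 0 0 .005;12 0 0 0 0 0 .005;18 0 0 0 0 0 .005;23 0 0 0 0 0 .005;27 0 0 0 0 0 .005;27 0 0 0 0 0 .005;27 0 0 0 0 0 .005';python3 mv.py cover 0 5; python3 -c "
from workcell import env;print(env.state()['torque'])"
```

```text
time_s: 4.0
ee_pos: [563.4, -122.7, 152.9]
ee_rot: [174.9, 59.9, 13.6]
force: [3.2, -4.7, -2.9]
gripper_width: 12.3
time_s: 4.58
ee_pos: [563.6, -124.0, 152.9]
ee_rot: [-158.6, 59.9, 13.3]
force: [2.7, -8.6, -3.7]
gripper_width: 12.0
rows 1 [-179.97    0.38   -0.38] [ 0.001  -0.0031  0.0015] n>=25.1 0.1
rows -1 [ 0.03 -0.24 -0.24] [ 0.001  -0.0031  0.0015] n>=0.0 0.1
q [-23.7  11.6 116.5  34.9  31.9  47.8] t 4.5833 F [ 2.7 -8.6 -3.7] w 12.0
[-0.90341692  0.36393639 -0.60751324]
```

```bash
python3 -m handwheel '0 0 0 0 0 0 .02;0 0 0 0 0 0 .05;0 0 0 0 0 0 .05;0 0 0 0 0 0 .05'; python3 -m handwheel '0 0 0 -.03 0 0 .05;0 0 0 -.06 0 0 .05;0 0 0 -.1 0 0 .05;0 0 0 -.14 0 0 .05;0 -6 0 -.16 0 .03 .05;0 -12 0 -.16 0 .06 .05;0 -18 0 -.16 0 .09 .05;0 -24 0 -.16 0 .12 .05;0 -30 0 -.16 0 .15 .05;0 -30 0 -.16 0 .18 .05;0 -30 0 -.16 0 .18 .05'
python3 - <<'E'
from mv import *
p1=np.array([562.5,-121.4,152.6]);p2=np.array([563.6,-124.0,152.9])
w1=-dx*np.sin(1.1)+dy*np.cos(1.1)
A=np.array([w1,dy,dz]);e=np.linalg.solve(A,[w1@(p1-cc),dy@(p2-cc),0]);print("axis shift",e,"in dx,dy",e@dx,e@dy,"dx",dx,"dy",dy)
s=env.state();print(s["ee_pos"],s["ee_rot"],s["force"],s["time_s"])
E
python3 ov.py 0 pics/o3.png 493 283 0.2
```

```text
time_s: 4.92
ee_pos: [562.2, -121.0, 152.5]
ee_rot: [-157.9, 60.0, 14.0]
force: [-0.3, 0.8, -0.2]
gripper_width: 35.6
time_s: 5.83
ee_pos: [322.8, -107.5, 204.7]
ee_rot: [-77.9, 78.7, 96.9]
force: [-1.6, 0.3, -0.8]
gripper_width: 49.7
axis shift [-1.332508   -2.87645656 -1.1463173 ] in dx,dy -1.1998321050537066 -3.150242241321456 dx [ 0.86950771 -0.17042197  0.46358676] dy [0.09181666 0.97799918 0.18731608]
[ 322.81837324 -107.47081612  204.69356644] [-77.93845864  78.73608021  96.9466136 ] [-1.58901719  0.32021475 -0.75699214] 5.8333
top 39 [   6   10   72   68 3399]
side 26 [   4    5   45   40 1133]
(600, 800, 3)
```

View pics/o3.png

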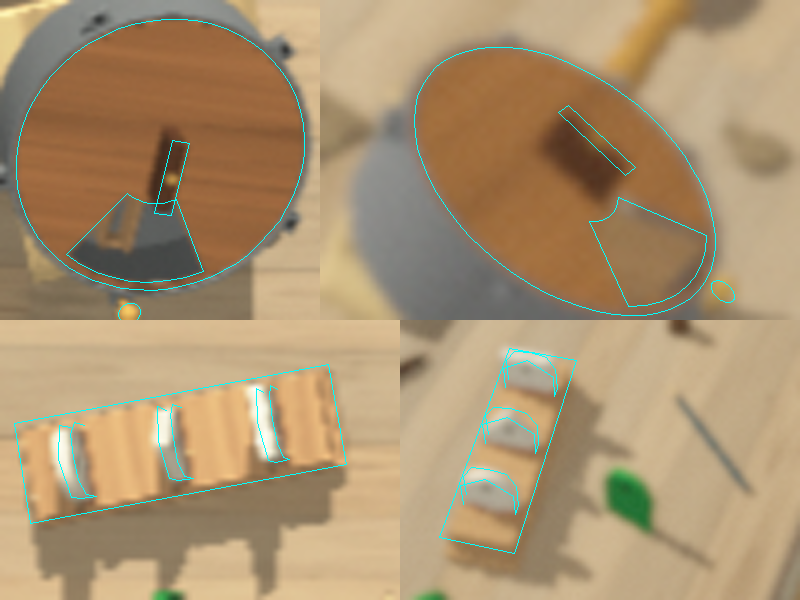

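```bash
python3 mv.py tile 481 339 140 0.2;  python3 - <<'E'
from mv import *
im0=env.grab_frame("top")
out=[]
for lab in(0,1):
    im=cv2.resize(im0[185:230,295:345,::-1],(400,360),interpolation=cv2.INTER_CUBIC)
    b=cc-66*dx-75.5*dz
    if lab:
        for L in ([(-26,s*6,0),(32,s*6,0)] for s in(1,-1)): 
            q=np.array([b+l[0]*dx+l[1]*dy+l[2]*dz for l in L]);cv2.polylines(im,[np.int32((proj("top",q)-[295,185]+.5)*8)],False,(255,255,0),1)
        for L in ([(-26,s*10,26),(32,s*10,26)] for s in(1,-1)): 
            q=np.array([b+l[0]*dx+l[1]*dy+l[2]*dz for l in L]);cv2.polylines(im,[np.int32((proj("top",q)-[295,185]+.5)*8)],False,(0,0,255),1)
        a=np.radians(np.linspace(-32,32,9))[:,None]
        for r in(34,96):cv2.polylines(im,[np.int32((proj("top",cc-r*(np.cos(a)*dx+np.sin(a)*dy))-[295,185]+.5)*8)],False,(0,255,0),1)
    out.append(im)
cv2.imwrite("pics/s1.png",np.hstack(out))
E
```

```text
rows 1 [ 1.6273e+02  1.5690e+01 -1.4000e-01] [ 0.1499 -0.4407 -0.1143] n>=22.8 11.5
rows -1 [-16.54   0.1   10.94] [ 0.1499 -0.4407 -0.1143] n>=2.8 11.5
q [-29.3   0.6 113.7   9.6  72.   62.4] t 6.1833 F [0.7 0.4 0.3] w 49.9
```

View pics/s1.png

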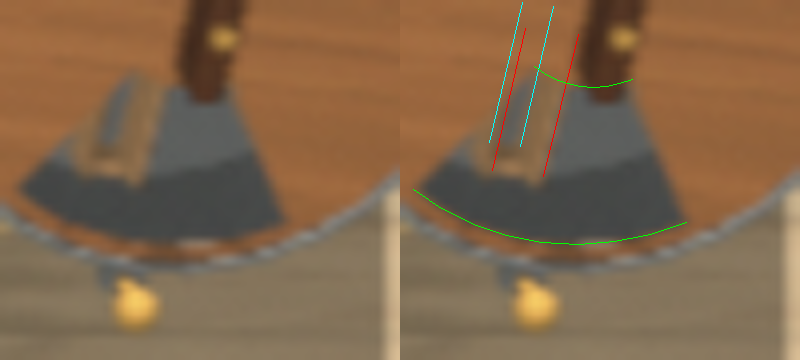

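The window edges match the model and the slot sits in the middle of the window at the model's place, with the pin in line. On to the tile.

```bash
python3 -m handwheel '-16.5 0 10.9 .05 -.441 -.114 .045;-16.5 0 10.9 .05 -.441 -.114 .045;-16.5 0 10.9 .05 -.441 -.114 .045;-16.5 0 10.9 .06 -.441 -.114 .045;-16.5 0 10.9 .08 -.441 -.114 .045;-16.5 0 10.9 .15 -.441 -.114 .045;-16.5 0 10.9 .15 -.441 -.114 .045;-16.5 0 10.9 .15 -.441 -.114 .045;-16.5 0 10.9 .15 -.441 -.114 .045;-16.5 0 10.9 .15 -.441 -.114 .045;-16.5 0 10.9 .15 -.441 -.114 .045;-16.5 0 10.9 .15 -.441 -.114 .045';python3 mv.py tile 481 339 90 0.2
```

```text
time_s: 7.23
ee_pos: [479.9, 341.4, 139.1]
ee_rot: [-39.1, 89.8, 152.4]
force: [0.9, 0.0, 0.6]
gripper_width: 44.9
rows 1 [179.99   0.21  -0.25] [ 0.0491  0.0027 -0.0007] n>=25.1 1.2
rows -1 [-0.01  0.16  0.13] [ 0.0491  0.0027 -0.0007] n>=0.0 1.2
q [ 34.2  22.8  94.1   0.2  63.2 112.7] t 7.2333 F [0.9 0.  0.6] w 44.9
```

```bash
python3 -m handwheel '0 0 0 .03 .0027 0 .045;0 0 0 .05 .0027 0 .045;0 0 0 .065 .0027 0 .045;0 0 0 .08 .0027 0 .045;0 0 0 .09 .0027 0 .045;0 0 0 .094 .0027 0 .045;0 0 0 .094 .0027 0 .045'
python3 - <<'E'
from h import *
a=crop("top",145,185,80,60,400,300);b=crop("side",200,230,80,60,400,300);cv2.imwrite("pics/t1.png",np.hstack([a,b]))
E
```

```text
time_s: 7.82
ee_pos: [479.4, 336.3, 44.9]
ee_rot: [-19.0, 89.7, 172.4]
force: [-0.4, -0.1, 0.6]
gripper_width: 45.2
```

View pics/t1.png

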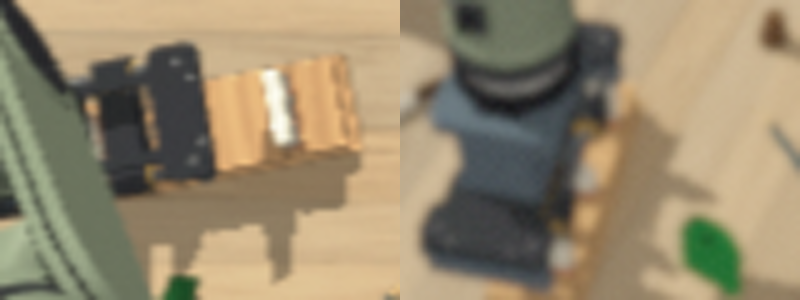

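Fingers straddle the tile with no contact, though the gripper hides most of it. Closing gently.

```bash
python3 -m handwheel '0 0 0 0 0 0 .03;0 0 0 0 0 0 .02;0 0 0 0 0 0 .012;0 0 0 0 0 0 .004;0 0 0 0 0 0 .004;0 0 0 0 0 0 .004;0 0 0 0 0 0 .004' 5;python3 mv.py tile 481 339 45 0.2
```

```text
time_s: 8.5
ee_pos: [479.6, 337.3, 45.9]
ee_rot: [-55.4, 89.7, 136.0]
force: [-0.8, 3.4, 0.1]
gripper_width: 11.5
rows 1 [179.94   0.34  -0.23] [ 0.0009 -0.0014 -0.0017] n>=25.1 0.1
rows -1 [-0.06  0.15  0.21] [ 0.0009 -0.0014 -0.0017] n>=0.0 0.1
q [ 33.8  28.  100.9   0.3  51.2 112.2] t 8.5 F [-0.8  3.4  0.1] w 11.5
```

```bash
python3 -m handwheel '0 0 0 0 -.0015 0 .004;0 0 0 0 -.0015 0 .004;0 0 0 0 -.0015 0 .004' 12;python3 -c "
from workcell import env;s=env.state();print(s['torque'],s['ee_rot'])"
```

```text
time_s: 8.75
ee_pos: [479.2, 339.7, 45.6]
ee_rot: [-65.3, 89.7, 126.1]
force: [-1.6, 6.7, -2.4]
gripper_width: 9.0
[1.40369033 0.33124733 0.08525049] [-65.33400525  89.67411302 126.05737447]
```

```bash
python3 -m handwheel '0 0 0 0 -.0015 0 .004;0 0 0 0 -.0015 0 .004' 20;python3 mv.py slot 150; python3 -m handwheel '0 0 0 -.004 0 0 .004;0 0 0 -.01 0 0 .004;0 0 0 -.02 0 0 .004;0 0 0 -.04 0 0 .004;0 0 0 -.07 0 0 .004;0 0 0 -.11 0 0 .004;0 0 0 -.15 0 0 .004;0 0 0 -.19 0 0 .004;0 0 0 -.22 0 0 .004;0 0 0 -.22 0 0 .004'; python3 mv.py slot 150
python3 - <<'E'
from h import *
cv2.imwrite("pics/t2.png",np.hstack([crop("side",170,170,120,90,600,450),cv2.copyMakeBorder(crop("side",205,235,40,60,200,300),0,150,0,0,cv2.BORDER_CONSTANT)]))
E
```

```text
time_s: 8.92
ee_pos: [479.1, 340.0, 45.6]
ee_rot: [-43.4, 89.8, 148.0]
force: [-0.2, 3.7, -0.7]
gripper_width: 9.4
rows 1 [-155.49    8.8    41.58] [-0.1368  0.4468  0.0982] n>=22.5 11.4
rows -1 [19.03 29.64 -6.27] [-0.1368  0.4468  0.0982] n>=5.0 11.4
q [ 34.1  28.1 100.7   0.3  51.3 112.5] t 8.9167 F [-0.2  3.7 -0.7] w 9.4
time_s: 9.75
ee_pos: [482.5, 339.6, 273.8]
ee_rot: [-149.9, 89.4, 41.4]
force: [0.4, 0.7, 0.2]
gripper_width: 9.5
rows 1 [-155.82    8.42   40.65] [0.0888 0.4467 0.1015] n>=22.5 11.2
rows -1 [18.96 28.95 -6.  ] [0.0888 0.4467 0.1015] n>=4.9 11.2
q [3.400e+01 1.760e+01 8.200e+01 1.000e-01 7.970e+01 1.126e+02] t 9.75 F [0.4 0.7 0.2] w 9.5
```

View pics/t2.png

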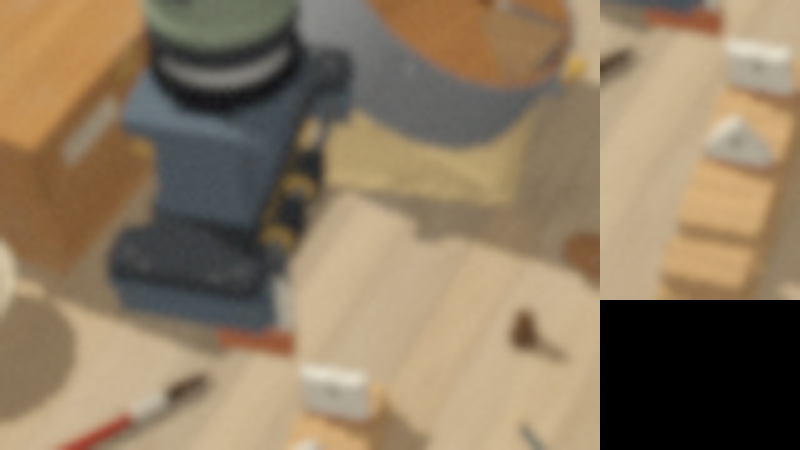

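```bash
sed -i 's/cc=P\[:3\]/cc=P[:3]+[-1.33,-2.88,-1.15]/' mv.py; python3 mv.py slot 190
python3 - <<'E'
from mv import *
R=Rot.from_euler("xyz",[-149.9,89.4,41.4],degrees=True).as_matrix();p=np.array([482.5,339.6,273.8])
Y=R[:,1];Z=R[:,2]*np.sign(R[0,2]);Y*=np.sign(Y[1]);print("Y",Y,"Z",Z)
for zs in(22,-22):
    print(zs,((proj("side",p+R[:,0]*33.6+Y*4.5+Z*zs)-170)*5).round(1))
E
```

```text
rows 1 [-155.56    8.87   41.42] [0.0516 0.4488 0.1199] n>=22.5 11.2
rows -1 [19.   29.52 -6.32] [0.0516 0.4488 0.1199] n>=5.0 11.2
q [3.400e+01 1.790e+01 8.260e+01 1.000e-01 7.950e+01 1.126e+02] t 9.85 F [-0.  -0.9 -1.4] w 9.1
Y [-0.19596677  0.98059647  0.00525171] Z [0.98057908 0.19591477 0.00905968]
22 [[219.4 346.9]]
-22 [[293.8 360.8]]
```

Tile held, centred in the pads; square and gable tiles are still in the rack. Carrying it over the window.

```bash
python3 -m handwheel '0 0 0 0 .03 .01 .004;3 4 -1 0 .065 .02 .004;6 8 -2 0 .105 .03 .004;9 13 -3 0 .145 .05 .004;12 18 -4 0 .185 .06 .004;15 23 -5 .01 .225 .08 .004;17 27 -6 .02 .265 .1 .004;19 29.5 -6.3 .03 .305 .12 .004;19 29.5 -6.3 .04 .345 .12 .004;19 29.5 -6.3 .05 .38 .12 .004;19 29.5 -6.3 .052 .415 .12 .004;19 29.5 -6.3 .052 .435 .12 .004' 20; python3 mv.py slot 120
```

```text
time_s: 10.85
ee_pos: [445.7, -113.1, 210.3]
ee_rot: [-157.6, 60.4, 14.1]
force: [-0.1, 0.1, 0.1]
gripper_width: 8.9
rows 1 [ 1.7982e+02 -8.0000e-02 -6.4000e-01] [ 0.0671  0.0105 -0.0095] n>=25.1 1.6
rows -1 [-0.17  0.41 -0.05] [ 0.0671  0.0105 -0.0095] n>=0.1 1.6
q [-30.4  -2.5 122.3  30.9  42.4  48. ] t 10.85 F [-0.1  0.1  0.1] w 8.9
```

```bash
python3 -m handwheel '-.2 .4 0 .02 .01 -.0095 .004;-.2 .4 0 .045 .0105 -.0095 .004;-.2 .4 0 .06 .0105 -.0095 .004;-.2 .4 0 .067 .0105 -.0095 .004;-.2 .4 0 .067 .0105 -.0095 .004;-.2 .4 0 .067 .0105 -.0095 .004'; python3 mv.py slot 120;python3 - <<'E'
from h import *
cv2.imwrite("pics/p1.png",np.hstack([crop("top",285,160,66,78,400,473),crop("side",238,140,66,78,400,473)]))
E
```

```text
time_s: 11.35
ee_pos: [487.0, -114.3, 156.6]
ee_rot: [-158.3, 59.9, 13.9]
force: [0.0, -0.3, 0.1]
gripper_width: 9.1
rows 1 [-1.7979e+02 -2.0000e-02 -1.7000e-01] [0.0008 0.0031 0.0022] n>=25.1 0.1
rows -1 [ 0.21 -0.11  0.01] [0.0008 0.0031 0.0022] n>=0.0 0.1
q [-27.4   4.9 124.2  37.4  33.   41.9] t 11.35 F [ 0.  -0.3  0.1] w 9.1
```

View pics/p1.png

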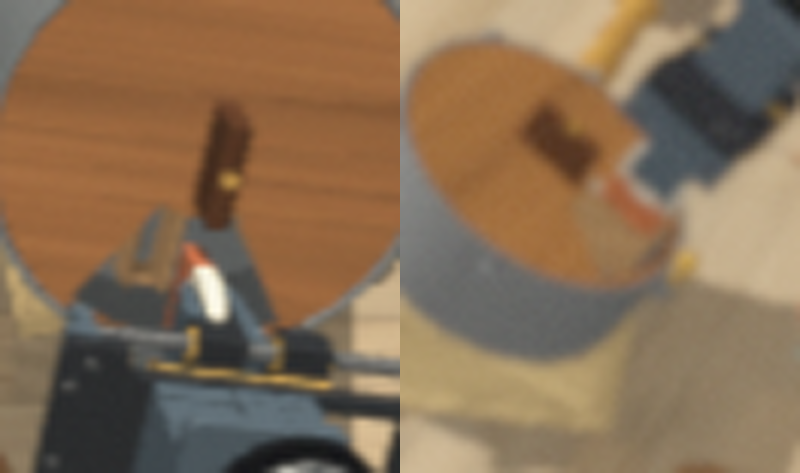

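Run:
```python
from mv import *
s=env.state();R=Rot.from_euler("xyz",s["ee_rot"],degrees=True).as_matrix();p=s["ee_pos"]
I=env.grab_frame("top");im=cv2.resize(I[180:226,290:340,::-1],(800,736),interpolation=cv2.INTER_CUBIC)[:600]
f=lambda q:np.int32((proj("top",q)-[290,180]+.5)*16)
Z=R[:,2]*np.sign(R[:,2]@dx);Y=R[:,1]
ar=[(22*np.cos(t),42+22*np.sin(t)) for t in np.linspace(0,np.pi,15)]
for e,col in((4.5,(255,255,0)),(-4.5,(0,255,0))):
    q=np.array([p+R[:,0]*(33.6-h)+Z*a+Y*e for a,h in [(22,0)]+ar+[(-22,0),(22,0)]]);cv2.polylines(im,[f(q)],False,col,1)
cam=cc-[-1.33,-2.88,-1.15];b=cam-66*dx-75.5*dz
for s_ in(1,-1):cv2.polylines(im,[f(np.array([b+a*dx+10*s_*dy+26*dz for a in(-26,32)]))],False,(0,0,255),1)
a=np.radians(np.linspace(-32,32,9))[:,None]
cv2.polylines(im,[f(cam-34*(np.cos(a)*dx+np.sin(a)*dy))],False,(255,0,255),1)
cv2.imwrite("pics/p2.png",im)
```

```text
(no output)
```

View pics/p2.png

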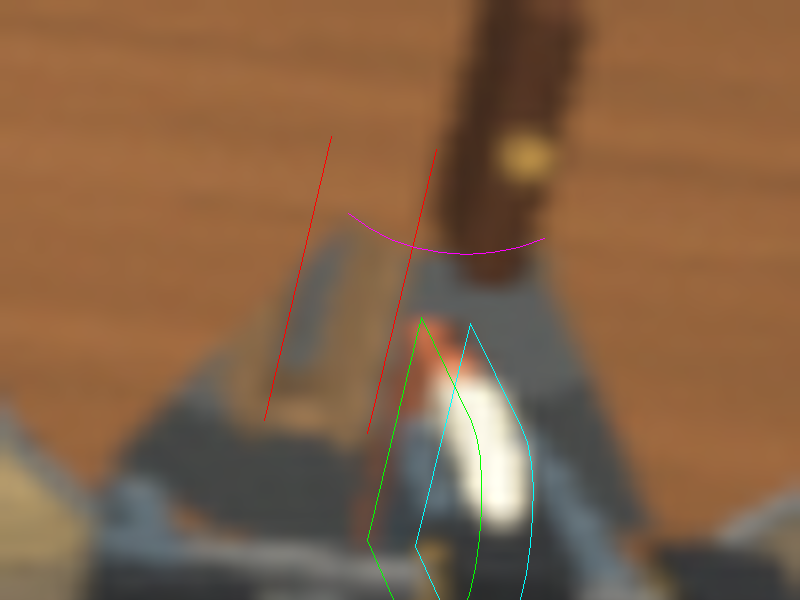

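The tile is just above the window. The image puts the tile about 1 mm to the +y side of the slot line, so I'm adding 1 mm along tool y and lowering. The flare forgives ±5 mm.

```bash
python3 -m handwheel '0 0 0 .005 .001 0 .004;0 0 0 .012 .001 0 .004;0 0 0 .02 .001 0 .004;0 0 0 .028 .001 0 .004;0 0 0 .036 .001 0 .004;0 0 0 .044 .001 0 .004;0 0 0 .051 .001 0 .004;0 0 0 .057 .001 0 .004;0 0 0 .057 .001 0 .004'; python3 mv.py slot 34; python3 -m handwheel '0 0 0 .003 0 0 .004;0 0 0 .006 0 0 .004;0 0 0 .009 0 0 .004;0 0 0 .009 0 0 .004';python3 mv.py slot 34
```

```text
time_s: 12.25
ee_pos: [515.6, -108.6, 106.6]
ee_rot: [-158.3, 59.9, 13.8]
force: [0.0, 0.3, -0.1]
gripper_width: 8.8
rows 1 [-1.7981e+02 -1.0000e-02 -1.9000e-01] [0.0289 0.0019 0.003 ] n>=25.1 0.7
rows -1 [ 0.19 -0.12  0.  ] [0.0289 0.0019 0.003 ] n>=0.0 0.7
q [-24.7  11.5 125.8  46.3  25.6  33.9] t 12.25 F [ 0.   0.3 -0.1] w 8.8
time_s: 12.58
ee_pos: [520.1, -108.0, 100.0]
ee_rot: [-158.4, 59.8, 13.7]
force: [-0.1, 0.3, -1.0]
gripper_width: 8.9
rows 1 [-1.798e+02  5.000e-02 -3.600e-01] [0.0209 0.0018 0.0037] n>=25.1 0.5
rows -1 [ 0.2  -0.23 -0.03] [0.0209 0.0018 0.0037] n>=0.0 0.5
q [-24.3  12.4 125.9  48.   24.6  32.3] t 12.5833 F [-0.1  0.3 -1. ] w 8.9
```

```bash
python3 -m handwheel '0 0 0 .002 0 0 .004;0 0 0 .004 0 0 .004;0 0 0 .006 0 0 .004;0 0 0 .006 0 0 .004'; python3 -m handwheel '0 0 0 .002 0 0 .004;0 0 0 .004 0 0 .004;0 0 0 .006 0 0 .004;0 0 0 .006 0 0 .004';python3 mv.py slot 34
```

```text
time_s: 12.92
ee_pos: [522.9, -107.2, 94.8]
ee_rot: [-158.4, 59.8, 13.7]
force: [-0.1, -0.6, -0.9]
gripper_width: 9.3
time_s: 13.25
ee_pos: [525.9, -106.5, 89.5]
ee_rot: [-158.4, 59.8, 13.7]
force: [-0.2, -0.3, -0.9]
gripper_width: 9.3
rows 1 [-1.798e+02  4.000e-02 -3.400e-01] [0.0088 0.0018 0.0036] n>=25.1 0.2
rows -1 [ 0.2  -0.21 -0.03] [0.0088 0.0018 0.0036] n>=0.0 0.2
q [-23.7  13.8 126.1  50.6  23.3  29.9] t 13.25 F [-0.2 -0.3 -0.9] w 9.3
```

Inside the slot without side force. Feeling for the floor now.

```bash
python3 -m handwheel '0 0 0 .0015 0 0 .004;0 0 0 .003 0 0 .004;0 0 0 .0045 0 0 .004;0 0 0 .006 0 0 .004;0 0 0 .006 0 0 .004'; python3 -m handwheel '0 0 0 .001 0 0 .004;0 0 0 .0015 0 0 .004;0 0 0 .0015 0 0 .004';python3 -m handwheel '0 0 0 .001 0 0 .004;0 0 0 .0015 0 0 .004;0 0 0 .0015 0 0 .004';python3 mv.py slot 34
```

```text
time_s: 13.67
ee_pos: [528.8, -105.8, 84.4]
ee_rot: [-158.4, 59.8, 13.7]
force: [-0.2, -0.1, -0.2]
gripper_width: 9.0
time_s: 13.92
ee_pos: [529.5, -105.6, 83.3]
ee_rot: [-158.4, 59.8, 13.7]
force: [-0.4, 0.3, 0.4]
gripper_width: 8.9
time_s: 14.17
ee_pos: [530.3, -105.5, 82.0]
ee_rot: [-158.4, 59.8, 13.7]
force: [-0.7, 0.5, -0.9]
gripper_width: 9.2
rows 1 [-1.7979e+02  5.0000e-02 -3.8000e-01] [0.0001 0.0018 0.0038] n>=25.1 0.1
rows -1 [ 0.21 -0.24 -0.03] [0.0001 0.0018 0.0038] n>=0.0 0.1
q [-23.3  14.8 126.3  52.8  22.4  27.9] t 14.1667 F [-0.7  0.5 -0.9] w 9.2
```

```bash
for i in 1 2 3; do python3 -m handwheel '0 0 0 .0005 0 0 .004;0 0 0 .001 0 0 .004;0 0 0 .001 0 0 .004' | grep -E "pos|force"; done;python3 mv.py slot 34
```

```text
ee_pos: [530.8, -105.3, 81.2]
force: [0.2, -0.6, -0.8]
ee_pos: [531.2, -105.3, 80.6]
force: [-2.8, -0.1, 1.5]
ee_pos: [531.5, -105.3, 80.5]
force: [-9.2, -1.4, 11.0]
rows 1 [-1.7976e+02  6.0000e-02 -5.1000e-01] [-0.0019  0.0018  0.0041] n>=25.1 0.1
rows -1 [ 0.24 -0.32 -0.04] [-0.0019  0.0018  0.0041] n>=0.1 0.1
q [-23.2  15.1 126.3  53.5  22.1  27.2] t 14.9167 F [-9.2 -1.4 11. ] w 8.8
```

Floor contact: about 14 N along the drum axis, at the expected depth. Easing the press, then opening slowly.

```bash
python3 -m handwheel '0 0 0 -.0008 0 0 .004;0 0 0 -.0008 0 0 .004'; python3 -m handwheel '0 0 0 0 0 0 .010;0 0 0 0 0 0 .012;0 0 0 0 0 0 .016;0 0 0 0 0 0 .022;0 0 0 0 0 0 .026;0 0 0 0 0 0 .026'; python3 -m handwheel '0 0 0 -.005 0 0 .026;0 0 0 -.015 0 0 .026;0 0 0 -.03 0 0 .026;0 0 0 -.05 0 0 .026;0 0 0 -.075 0 0 .026;0 0 0 -.105 0 0 .026;0 0 0 -.14 0 0 .026;0 0 0 -.17 0 .02 .026;0 0 0 -.18 0 .06 .026;0 0 0 -.18 0 .1 .026;0 0 0 -.18 0 .13 .026;0 0 0 -.18 0 .13 .026'
python3 - <<'E'
from h import *
cv2.imwrite("pics/f1.png",np.hstack([crop("top",280,140,80,90,400,450),crop("side",230,140,64,72,400,450)]))
E
```

```text
time_s: 15.08
ee_pos: [531.4, -105.3, 80.5]
ee_rot: [-158.5, 59.8, 13.6]
force: [-3.1, -0.6, 4.8]
gripper_width: 9.4
time_s: 15.58
ee_pos: [531.4, -105.2, 80.1]
ee_rot: [-158.4, 59.8, 13.7]
force: [-0.1, 0.0, 0.7]
gripper_width: 25.8
time_s: 16.58
ee_pos: [324.5, -101.2, 171.4]
ee_rot: [-157.7, 60.1, 14.2]
force: [-0.4, -0.2, -0.8]
gripper_width: 26.1
```

View pics/f1.png

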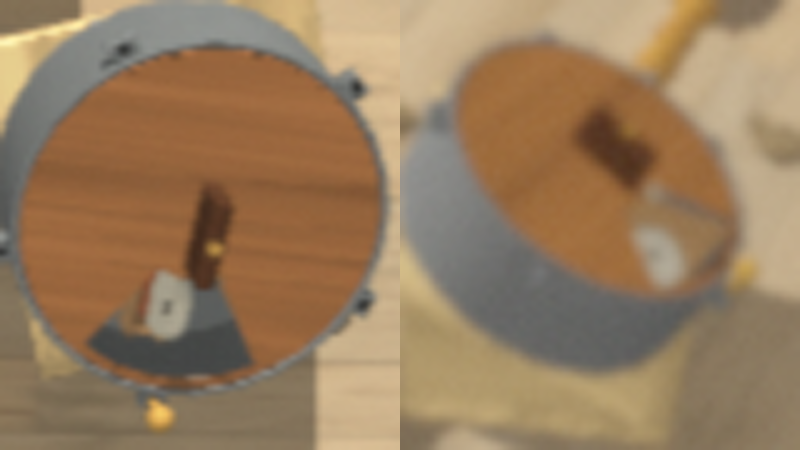

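Run:
```python
import fit
from fit import *
for n,(x0,y0,w,h) in(("top",(303,214,18,18)),("side",(276,174,18,18))):
    I=env.grab_frame(n)[y0:y0+h,x0:x0+w];hsv=cv2.cvtColor(I,cv2.COLOR_RGB2HSV)
    m=((hsv[...,0]>14)&(hsv[...,0]<30)&(hsv[...,1]>135)&(hsv[...,2]>120))
    v,u=np.nonzero(m);print(n,m.sum(),u.mean()+x0,v.mean()+y0,u.min()+x0,u.max()+x0,v.min()+y0,v.max()+y0)
    if m.sum()>8: pin[n]=(u.mean()+x0,v.mean()+y0)
p=least_squares(res,p0,loss="soft_l1",f_scale=2).x;print(p.round(3),"proj",proj("top",p[:3]-114*axes(p[3],p[4])[0]+p[5]*axes(p[3],p[4])[2]))
# window area centroid direction: dark-grey/tile/non-brown pixels on the cover plane between r 75..94 
c=p[:3];x,y,z=axes(p[3],p[4]);I=env.grab_frame("top");hsv=cv2.cvtColor(cv2.resize(I,None,fx=4,fy=4,interpolation=cv2.INTER_CUBIC),cv2.COLOR_RGB2HSV)
for r in(80,85,90):
    A=np.linspace(-.9,.9,721);q=proj("top",c-r*(np.cos(A)[:,None]*x+np.sin(A)[:,None]*y))
    S=np.array([hsv[int(round((b+.5)*4)),int(round((a+.5)*4))] for a,b in q]);w=S[:,1]<90
    k=A[w];print(r,k.min(),k.max(),(k.min()+k.max())/2,w.mean()*1.8)
```

```text
top 40 [   6   10   72   68 3381]
side 26 [   4    5   45   40 1117]
top 23 311.3478260869565 222.82608695652175 309 314 220 225
side 2 284.5 183.0 284 285 183 183
[ 5.65486e+02 -1.20034e+02  1.47727e+02  2.44000e-01 -4.03000e-01
  1.58710e+01] proj [[311.30899601 222.7326198 ]]
80 -0.5375000000000001 0.5650000000000001 0.013749999999999984 1.1034674063800276
85 -0.53 0.5650000000000001 0.017500000000000016 1.0959778085991678
90 -0.53 0.5650000000000001 0.017500000000000016 1.0959778085991678
```

```bash
python3 -c "
from workcell import env
print(env.state()['force'],env.job_done())"
```

```text
the job is handed in; nothing more can be done
[-0.57637694  0.03681539 -0.61760226] None
```

I turned the cover about 63° by its wing grip, so the window is over the compartment the brass pin marks. I then took the arch-topped tile from the rack and stood it in that compartment's slot, arch up. I let go only once the floor was felt (about 14 N, eased to about 6 N), then backed the arm clear. The job was handed in at about 17 s of the 56 s allowed.

**Last checks:**
- **Tile:** the final picture shows it standing in the slot under the window, with no force on the robot.
- **Window:** it measures about 0.017 rad (1°) off centre from the refined pin position. Where the tile went into the slot suggests up to about 0.027 rad. I left that, because the window has about 4° to spare on each side of the compartment.
- **Other tiles:** the square and gable tiles were still in the rack after I lifted the arch tile out.
- **Loose things:** I took no final full view of the table, so I did not check them one by one. The arm met nothing unexpected on the way.

**Disagreement:** positions from the cameras and from the robot differed by 2–3 mm. The slot's flare and the feel of the contacts took that up.

I viewed 12 pictures, two over the budget of 10.

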